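# Unload the spent tube from the ratchet dispenser

### The job

The card tube in the bench dispenser is empty. Swing the pawl up clear of the teeth, draw the toothed rod back by its crossbar to its stop, then take the tube out and set it down gently, lying flat in the shallow sheet tray. Leave the rod drawn back, and do not disturb the things standing by.

Things in the scene. Friction and masses are not known exactly. Their poses are not given: they have to be found in the camera images.
- dispenser: Steel stand fixed to the table, base plate 350 x 84 x 8 mm. Origin on the table, on the centre line (y = 0) of all its parts; x runs along the tube toward the black nozzle, z up. Front plate 82 mm tall, inner face at x = 204 mm. The tube lies on two low rails at x 2 to 202 mm, free at both sides. Two cheek plates (29 mm over both, tops at z = 68 mm) at x -139 to -75 mm carry the pawl.
- pawl (a joint): Swing of the dark steel ratchet pawl about its level pin, parallel to the dispenser's y. 0 = down, its tooth in the rod's teeth; grows to 0.9 rad as its upright tab is swung back toward the crossbar (dispenser -x), which lifts the tooth; clear of the teeth from about 0.15 rad. A stiff pivot (0.06 N m): it stays at any angle where it is left.
- pawl_pin (a point): Centre of the pawl's pin, at dispenser (-125, 0, 64) mm.
- pawl_tab (a point): Point in the pawl's upright black tab, 38 mm straight above the pin when the pawl is down. The tab is 14 mm thick both ways and reaches 8 mm above this point and 14 mm below it; below is a slimmer neck. It can be pinched across the dispenser's y and led back on an arc about the pin.
- rod (a joint): Slide of the toothed rod (m). 0 = in, the cap's lip over the last 10 mm of the tube's rear end; grows as it is drawn back (dispenser -x), to a stop at 0.050. About 2 N of friction, stays where it is left. With the pawl down it is blocked after about 3 mm. The lip (top at z = 81 mm) is clear of the tube from 0.012.
- crossbar (a point): Centre of the black round crossbar that stands on the rod's rear end, 14 mm thick, 76 mm long, parallel to the dispenser's y, 85 mm above the table. The rod runs under its middle with tooth tips 57 mm above the table, so fingers pinching the bar from above have 28 mm below its centre; 69 mm of free space between bar and cheek plates at rod 0.
- tube_mid (a point): Middle of the loose brown card tube (57 mm diameter, 198 mm long, about 90 g); the point's z axis is the tube's axis. In the dispenser it is 44 mm above the table.
- tray: Plain aluminium sheet tray fixed on the table, 262 (its x) x 162 (its y) x 22 mm high, walls and floor 3 mm thick. Origin at the centre of its underside. A tube lying in it has its middle 31 mm above the table.
- tub: Bystander: clear lidded tub, 86 x 78 x 59 mm, origin at its underside.
- salt: Bystander: salt shaker, 44 mm across, 90 mm tall, origin at its underside.
- cup_a: Bystander: small clear open cup, 65 mm across, 33 mm tall, origin at its underside.
Things that resemble listed ones, but are neither listed nor needed, are in the scene too. There is more than one size of the part that bears tube_mid; the job needs the larger.

How it is judged:
By the outcome, as a careful person would: the job done as asked, in the order asked, and still so for the second after the job is handed in, with the robot touching nothing.
It also fails if it takes over 61 s, if anything falls off the work surface, if the arm or the gripper's body presses on something with over 40 N, if the wrist force passes 120 N, or if a joint passes its speed limit or range.

### The arm

A 6-joint arm with a two-finger parallel gripper is mounted at the origin on a cart in front of the work surface, level with it; the furniture and walls round the work are solid. World frame = base frame: x ahead of the robot, y to its left, z up, the work surface at z = 0. Lengths are in mm, angles in rad, forces in N, time in s.
With the tool pointing down it reaches from about 250 to 775 mm from the base axis. Payload 8.9 kg.
Tool frame: the origin (TCP) lies where the fingers leave the gripper's body, on its centre line; the fingertips stand 73 mm ahead of it and the grasp point (between the pads) lies 54 mm ahead of it; x points along the fingers, z is the direction in which the jaws open and shut, and the axes are right-handed (so a half turn about x gives the same grasp; the last joint's range is limited). The gripper opens to 85 mm and grips with 20 to 120 N. Pads are 22 mm wide; open, the fingers measure 114 mm over their backs; the gripper's body (76 mm by 85 mm) begins 54 mm behind the grasp point. The pads swing forward as they close: fully open they stand 13 mm farther back than shut.
Start: joints at [0.976, 0.291, -0.153, 1.127, 0, 1.431], TCP at [231.089, 471.404, 303.905] pointing down, gripper open.
Joint ranges: [-2.52, 2.52], [-0.91, 1.74], [-1.3, 1.37], [-1.96, 2.02], [-1.52, 1.47], [-3.14, 3.14]. Speed limits (rad/s): [2.22, 2.22, 2.79, 3.14, 3.14, 3.14].

### API

Orientations are given as a unit quaternion [w, x, y, z].
In Python, from bench import env, optics gives the robot as it stands.
- The arm moves only by the shell command python3 -m handwheel 'ROWS' [FORCE]. ROWS is JSON, one flat list of numbers, 5 for each row, row after row: the shift along the tool's x, y, z in m, then the turn about the tool's x in rad, then the opening in per cent of the stroke, from 0 (shut) to 100 (fully open). A call has 1 to 12 rows; each row is the pose to reach, as a shift and turn from the pose commanded when the call began, along the tool's axes at that moment; what a row does not reach only later rows make up. A row lasts 1/8 s, in which the tool goes at most 62.5 mm and 10.7 degrees, less where a joint would pass 70% of its speed; a pose out of reach is approached as far as the arm can. A call with a gripper value outside its range is refused whole. The fingers move at their own pace and stop on an object; FORCE is the grip in N (left out, the last holds). Time passes only in rows, so rows that repeat a pose let the fingers close. It gives the time, the measured TCP pose, the force and the opening at its end, in the units of the state.
- env.get_state(): the state, without advancing time (a new reading comes with each control period).
- optics.snapshot(name): name is "scene" or "top" or "wrist"; returns (picture, depth): 400x640x3 uint8, red, green, blue; 400x640 float32, mm along the optical axis (not along the pixel's ray), 0 where there is no reading.
- optics.camera_model(name): a dict with "fov_y" (degrees; the focal length in pixels is half the picture's height over the tangent of half this angle, whatever the lens; pixels are square), "cx", "cy" (the principal point, pixels), "pose" (4x4, takes a point from camera to world coordinates); the wrist camera has in their place "mount" (4x4, takes a point from camera to tool coordinates, whose origin is the TCP and whose axes are the tool frame's). Camera axes: x right, y up, looking along -z (the intrinsics and any distortion apply to the point x, -y, -z); pixel columns grow to the right and rows downward; lengths in mm; the calibration is good to about 2 mm. A picture is of the moment at which its call begins: read the wrist's pose just before it. camera_model takes no time and is no camera call.
- env.hand_in(): hands the job in, once; it reports no verdict.
The state is a dict: "t": time; "joint_positions": joint angles; "joint_vel": joint speeds; "joint_efforts": joint torques, N m; "eef_pos": TCP position; "tool_rot": TCP orientation; "force": force on the tool from outside, world axes, zero at the start; "ft_torque": the same for the moment, N m; "width": finger opening in mm.
Only numpy, scipy, OpenCV 4.12 (cv2) and the standard library are available. Lean on these libraries where they do the work, as an engineer would, in place of code of your own. Each camera call takes 0.05 s, during which the arm holds its last target.

## Working session

There is one attempt and no reset: what is moved stays moved. The work goes in short steps, Python scripts to look and compute and a shell command to move; the robot and the scene stay as the last step left them, time stands still between calls to the robot, and variables do not carry over. Pictures are saved under pics/ and viewed, and the job is handed in when it is done.

```bash
ls; mkdir -p pics; python3 - <<'E'
from bench import env, optics
import cv2,numpy as np
s=env.get_state()
print({k:np.round(v,4).tolist() for k,v in s.items()})
for n in ("scene","top","wrist"):
    print(n,optics.camera_model(n))
    p,d=optics.snapshot(n)
    cv2.imwrite(f"pics/{n}0.png",p[:,:,::-1]); np.save(f"{n}0.npy",d)
E
```

```text
pics
{'t': 0.0, 'joint_positions': [0.9757, 0.2913, -0.1541, 1.1267, -0.0, 1.4315], 'joint_vel': [0.0018, -0.0008, -0.0009, 0.0005, -0.0005, -0.0003], 'joint_efforts': [-0.0023, -53.7144, 33.137, 0.0159, -0.0004, -0.0], 'eef_pos': [230.8904, 471.128, 303.346], 'tool_rot': [0.5996, -0.3743, 0.6004, 0.3739], 'force': [0.4177, 0.2391, 0.949], 'ft_torque': [0.0444, 0.0248, 0.0058], 'width': 85.5824}
scene {'fov_y': 44.447772592625, 'cx': 311.60836719847447, 'cy': 195.86230770978725, 'pose': array([[ 6.46987921e-01,  4.77418219e-01, -5.94540557e-01,
        -2.03878137e+02],
       [-7.62378621e-01,  4.18955097e-01, -4.93209351e-01,
        -7.42530074e+02],
       [ 1.36186667e-02,  7.72365503e-01,  6.35032331e-01,
         8.68734715e+02],
       [ 0.00000000e+00,  0.00000000e+00,  0.00000000e+00,
         1.00000000e+00]])}
top {'fov_y': 42.54062451793408, 'cx': 316.3821319145242, 'cy': 200.23083361219437, 'pose': array([[ 1.79128045e-02,  9.93286890e-01, -1.14281609e-01,
         3.98566533e+02],
       [-9.99676890e-01,  1.98541982e-02,  1.58721778e-02,
        -1.14956172e+02],
       [ 1.80345958e-02,  1.13960368e-01,  9.93321593e-01,
         1.28952351e+03],
       [ 0.00000000e+00,  0.00000000e+00,  0.00000000e+00,
         1.00000000e+00]])}
wrist {'fov_y': 71.26570980396048, 'cx': 318.20088041403994, 'cy': 202.54191899626286, 'mount': array([[ 2.15110658e-05,  2.63707874e-01, -9.64602590e-01,
        -7.05201479e+01],
       [ 2.77693452e-04,  9.64602551e-01,  2.63707870e-01,
         6.65343231e+01],
       [ 9.99999961e-01, -2.73536461e-04, -5.24803210e-05,
        -6.39524402e-03],
       [ 0.00000000e+00,  0.00000000e+00,  0.00000000e+00,
         1.00000000e+00]])}
```

View pics/scene0.png

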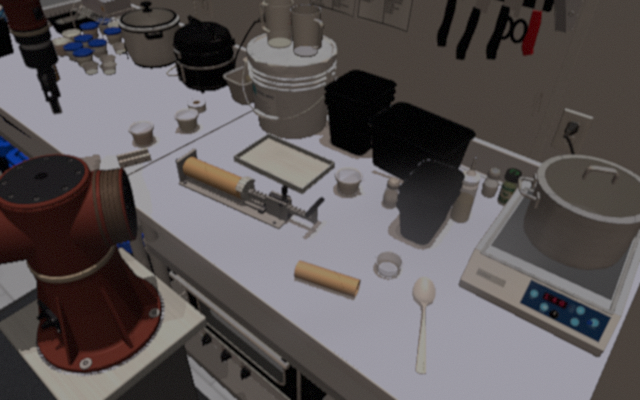

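View pics/top0.png

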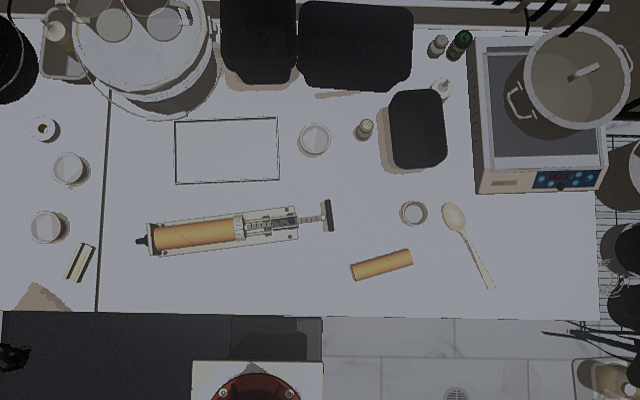

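View pics/wrist0.png

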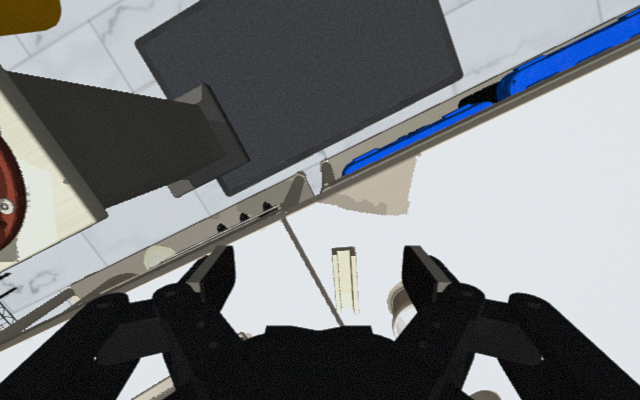

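The top view shows the dispenser with its nozzle at about (145,240), the tube from (152,237) to (237,230), the pawl near (280,222) and the crossbar at (327,216). The tray is at (227,150), and the loose smaller tube at (381,265) is the decoy. World +x is up in the picture and +y is left.

```bash
cat > h.py <<'E'
import numpy as np, cv2
from bench import env, optics
from scipy.spatial.transform import Rotation as R
def quatR(q): return R.from_quat([q[1],q[2],q[3],q[0]]).as_matrix()
def K(n,cm=None):
    cm=cm or optics.camera_model(n); f=200/np.tan(np.radians(cm["fov_y"]/2)); return f,cm["cx"],cm["cy"],cm
def pose(n,st=None):
    cm=optics.camera_model(n)
    if n!="wrist": return cm["pose"]
    T=np.eye(4);T[:3,:3]=quatR(st["tool_rot"]);T[:3,3]=st["eef_pos"]; return T@cm["mount"]
def cloud(n,d,st=None):
    f,cx,cy,cm=K(n); v,u=np.mgrid[0:400,0:640]
    P=np.stack([(u-cx)/f*d,-(v-cy)/f*d,-d],-1); T=pose(n,st)
    W=P@T[:3,:3].T+T[:3,3]; W[d<=0]=np.nan; return W
def ray(n,u,v,z,st=None):
    f,cx,cy,cm=K(n);T=pose(n,st); r=T[:3,:3]@np.array([(u-cx)/f,-(v-cy)/f,-1]); return T[:3,3]+r*(z-T[2,3])/r[2]
def proj(n,p,st=None):
    f,cx,cy,cm=K(n);T=pose(n,st); c=T[:3,:3].T@(np.asarray(p)-T[:3,3]); return cx+f*c[0]/-c[2], cy-f*c[1]/-c[2]
E
python3 - <<'E'
from h import *
p=cv2.imread('pics/top0.png'); d=np.load('top0.npy'); W=cloud('top',d)
for u,v in [(120,150),(227,150),(350,300),(400,200),(130,290),(240,280),(550,240)]: print((u,v),np.round(W[v,u],1))
p2=cv2.imread('pics/scene0.png'); d2=np.load('scene0.npy'); W2=cloud('scene',d2)
for u,v in [(150,200),(250,260),(285,165),(350,330),(350,220)]: print('s',(u,v),np.round(W2[v,u],1))
hsv=cv2.cvtColor(p,cv2.COLOR_BGR2HSV)
m=cv2.inRange(hsv,(8,80,60),(25,255,255))
n,l,st,c=cv2.connectedComponentsWithStats(m)
for i in range(1,n):
    if st[i,4]>200:
        cnt,_=cv2.findContours((l==i).astype(np.uint8),0,2); r=cv2.minAreaRect(cnt[0]); print(st[i],r); print(np.round(cv2.boxPoints(r),1).tolist(), np.nanpercentile(W[l==i][:,2],[5,50,95]))
crop=p[180:270,130:350]; cv2.imwrite('pics/c1.png',cv2.resize(crop,None,fx=3.6,fy=3.6,interpolation=cv2.INTER_CUBIC))
crop=p2[140:250,165:335]; cv2.imwrite('pics/c2.png',cv2.resize(crop,None,fx=4.5,fy=4.5,interpolation=cv2.INTER_CUBIC))
E
```

```text
(120, 150) [665.8 366.1  -2.8]
(227, 150) [670.2  93.7   4.7]
(350, 300) [ 300.1 -223.3   -0.6]
(400, 200) [ 552.2 -348.2   -4. ]
(130, 290) [315.2 320.   -2.4]
(240, 280) [344.4  49.9   0.5]
(550, 240) [ 4.576e+02 -7.271e+02  3.000e-01]
s (150, 200) [300.5 249.6   4.1]
s (250, 260) [ 326.8 -113.3   -0.4]
s (285, 165) [666.   85.4   2.4]
s (350, 330) [ 325.2 -414.9   -0.9]
s (350, 220) [ 596.6 -211.1    3.5]
[ 154  218   81   33 1774] ((193.58953857421875, 233.9214324951172), (22.467830657958984, 80.35553741455078), 82.40535736083984)
[[152.3000030517578, 228.10000610351562], [231.89999389648438, 217.5], [234.89999389648438, 239.6999969482422], [155.1999969482422, 250.39999389648438]] [55.29855602 68.16076938 74.24272727]
[351 249  62  32 958] ((381.62738037109375, 264.4331359863281), (15.970612525939941, 60.55289077758789), 73.61045837402344)
[[350.29998779296875, 265.29998779296875], [408.3999938964844, 248.1999969482422], [412.8999938964844, 263.6000061035156], [354.79998779296875, 280.6000061035156]] [28.00226517 37.90077042 43.51429645]
```

View pics/c1.png

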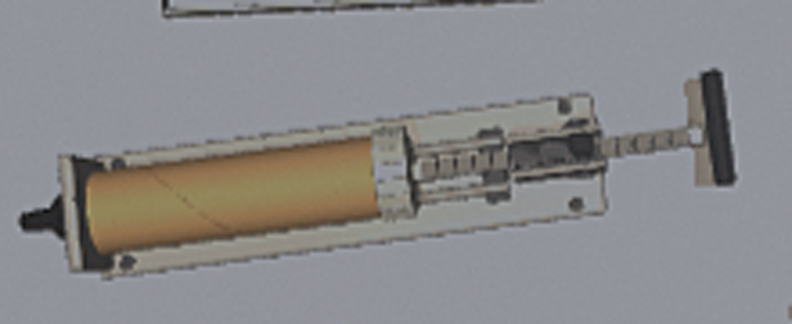

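View pics/c2.png

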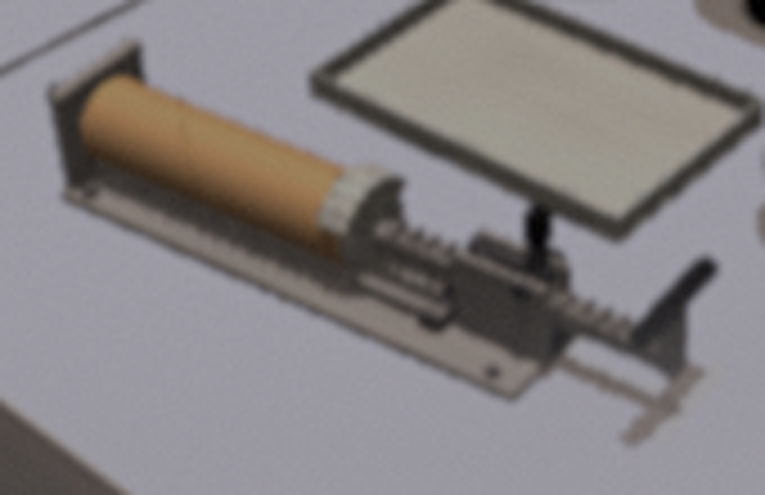

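```bash
python3 - <<'E'
from h import *
p=cv2.imread('pics/top0.png'); d=np.load('top0.npy'); W=cloud('top',d)
p2=cv2.imread('pics/scene0.png'); W2=cloud('scene',np.load('scene0.npy'))
hsv=cv2.cvtColor(p,cv2.COLOR_BGR2HSV)
m=cv2.inRange(hsv,(8,80,60),(25,255,255)); m[:,250:]=0
ys,xs=np.nonzero(m)
r=cv2.minAreaRect(np.stack([xs,ys],1).astype(np.float32)); b=cv2.boxPoints(r); print(b)
# tube: silhouette edges ~ at height 44
e1=(b[0]+b[3])/2; e2=(b[1]+b[2])/2
A=ray('top',*e1,60);B=ray('top',*e2,60); print('tube ends@60',A,B,np.linalg.norm(A-B), np.degrees(np.arctan2(*(A-B)[[1,0]])))
# crossbar by dark & height
g=p.max(2)
mb=(g<45); mb[:,:318]=0; mb[:,340:]=0; mb[:195]=0; mb[235:]=0
ys,xs=np.nonzero(mb); r=cv2.minAreaRect(np.stack([xs,ys],1).astype(np.float32)); print('bar',r, len(xs)); print('z',np.nanpercentile(W[mb][:,2],[5,50,95]))
bb=cv2.boxPoints(r); q=[ray('top',*t,90) for t in bb]; print(np.round(q,1).tolist()); C=ray('top',*r[0],90); print('bar C',C, [np.linalg.norm(q[i]-q[(i+1)%4]) for i in range(2)])
# base-plate corners (z=8)
for n,u,v in [('ur',590,96),('lr',605,212),('ul',62,157),('ll',105,276)]:
    print(n,np.round(ray('top',130+u/3.6,180+v/3.6,8),1))
# tray
mt=np.zeros_like(g); 
roi=(W[...,2]>12)&(W[...,2]<30); roi[:,:165]=0; roi[:,290:]=0; roi[:110]=0; roi[192:]=0
ys,xs=np.nonzero(roi); r=cv2.minAreaRect(np.stack([xs,ys],1).astype(np.float32)); q=[ray('top',*t,22) for t in cv2.boxPoints(r)]; print('tray',r,np.round(q,1).tolist(),[np.linalg.norm(q[i]-q[(i+1)%4]) for i in range(2)],np.mean(q,0), len(xs))
E
```

```text
[[  3.5516586  78.131744 ]
 [ 97.61526    15.659302 ]
 [308.06357   332.52753  ]
 [213.99997   394.99997  ]]
tube ends@60 [443.41708352 356.3962749   60.        ] [598.03643174 140.58132863  60.        ] 265.4867866322275 125.61948200588981
bar ((328.22540283203125, 214.97952270507812), (30.238937377929688, 4.2551798820495605), 84.80557250976562) 11
z [86.70508018 88.79544932 91.59169169]
[[537.2, -153.8, 90.0], [538.4, -163.7, 90.0], [467.7, -171.2, 90.0], [466.6, -161.3, 90.0]]
bar C [ 502.33802454 -162.50332397   90.        ] [np.float64(10.01608061752977), np.float64(71.08488818334065)]
ur [528.7 -79.4   8. ]
lr [448.3 -91.6   8. ]
ul [479.2 283.6   8. ]
ll [398.2 249.8   8. ]
tray ((223.26416015625, 145.07546997070312), (73.75640106201172, 109.72242736816406), 87.51044464111328) [[764.2, 245.8, 22.0], [783.0, -29.8, 22.0], [594.5, -42.8, 22.0], [576.9, 228.3, 22.0]] [np.float64(276.2209663426192), np.float64(189.00632964781013)] [679.65137874 100.38452683  22.        ] 639
```

```bash
python3 - <<'E'
from h import *
p=cv2.imread('pics/top0.png'); d=np.load('top0.npy'); W=cloud('top',d)
hsv=cv2.cvtColor(p,cv2.COLOR_BGR2HSV)
m=cv2.inRange(hsv,(8,80,60),(25,255,255)); 
n,l,s,c=cv2.connectedComponentsWithStats(m); i=[i for i in range(1,n) if s[i,4]>1500][0]
mm=l==i
P=W[mm]; P=P[~np.isnan(P).any(1)]; P=P[(P[:,2]>45)&(P[:,2]<80)]
from scipy.optimize import least_squares
def f(x): # axis y-param: x = a+b*y, z = c ; 
    t=x[0]+x[1]*P[:,1]; ct=1/np.sqrt(1+x[1]**2); return np.hypot((P[:,0]-t)*ct, P[:,2]-x[2])-28.5
r=least_squares(f,[470,0,44],loss='soft_l1',f_scale=2); print('tube fit',r.x,'ang',np.degrees(np.arctan(r.x[1])),np.std(f(r.x)), 'y range',np.percentile(P[:,1],[0.5,99.5]))
g=p.max(2)
mb=np.zeros(g.shape,np.uint8); sub=(g<75); mb[195:236,320:340]=sub[195:236,320:340]
n,l,s,c=cv2.connectedComponentsWithStats(mb); i=1+np.argmax(s[1:,4]); ys,xs=np.nonzero(l==i); rr=cv2.minAreaRect(np.stack([xs,ys],1).astype(np.float32))
print('bar',rr,s[i]); print('zs',np.nanpercentile(W[l==i],[10,50,90],axis=0))
q=[ray('top',*t,90) for t in cv2.boxPoints(rr)]; print(np.round(q,1).tolist(),ray('top',*rr[0],88))
crop=p[105:200,160:300]; cv2.imwrite('pics/c3.png',cv2.resize(crop,None,fx=5.5,fy=5.5,interpolation=cv2.INTER_CUBIC))
# elevated map in dispenser zone
z=W[...,2]; sm=(np.clip(z,-10,140)+10)/150*255; sm=np.nan_to_num(sm).astype(np.uint8)[180:270,130:350]
cv2.imwrite('pics/c4.png',cv2.applyColorMap(cv2.resize(sm,None,fx=3.6,fy=3.6,interpolation=cv2.INTER_NEAREST),2))
E
```

```text
tube fit [ 4.77569193e+02 -1.49687420e-01  4.35173939e+01] ang -8.513249372996576 1.961437648766209 y range [ 61.41388929 246.88548973]
bar ((328.7538757324219, 215.03077697753906), (30.76061248779297, 5.9536662101745605), 82.87498474121094) [325 200   9  31 182]
zs [[ 474.14197739 -171.46003246   86.35371661]
 [ 502.28378182 -164.11244726   90.05532516]
 [ 530.58908006 -157.1706772    93.52063021]]
[[537.1, -151.8, 90.0], [539.2, -165.6, 90.0], [467.6, -175.6, 90.0], [465.6, -161.9, 90.0]] [ 502.41449851 -163.82561648   88.        ]
```

View pics/c3.png

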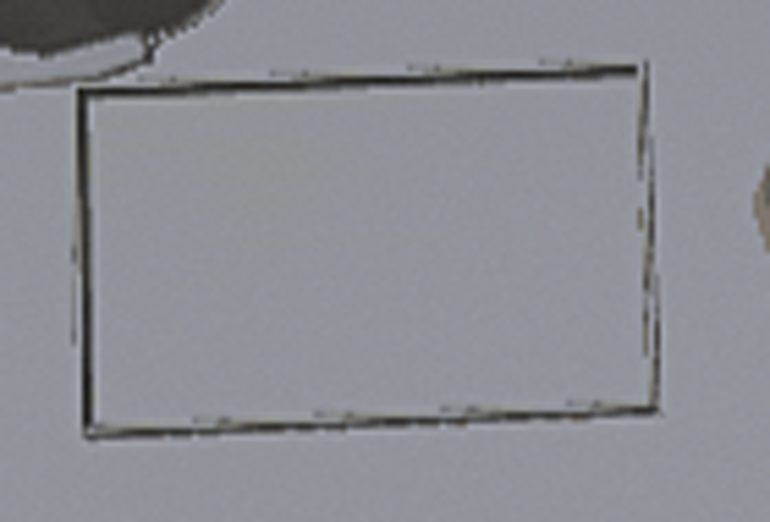

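View pics/c4.png

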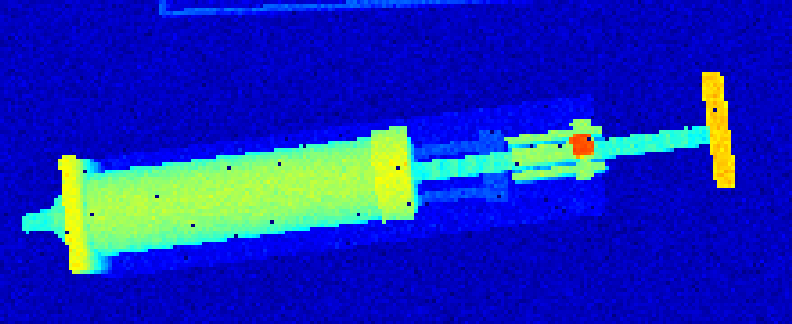

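```bash
python3 - <<'E'
from h import *
p=cv2.imread('pics/top0.png'); W=cloud('top',np.load('top0.npy')); W2=cloud('scene',np.load('scene0.npy'))
def cc(m):
    n,l,s,c=cv2.connectedComponentsWithStats(m.astype(np.uint8)); i=1+np.argmax(s[1:,4]); return l==i
m=np.zeros((400,640),bool); z=W[...,2]; m[205:235,280:300]=(z>97)[205:235,280:300]; m=cc(m); print('tab top px',m.sum(),np.argwhere(m).mean(0)[::-1],np.nanmedian(W[m],0))
u,v=np.argwhere(m).mean(0)[::-1]; print(ray('top',u,v,107))
def reg(name,W,lo,hi,zlo,zhi):
    m=(W[...,0]>lo[0])&(W[...,0]<hi[0])&(W[...,1]>lo[1])&(W[...,1]<hi[1])&(W[...,2]>zlo)&(W[...,2]<zhi); q=W[m]; print(name,len(q),np.round(np.nanmedian(q,0),1),np.round(np.nanpercentile(q,[2,98],axis=0),1).tolist()); return m
for nm,w in(('top',W),('scene',W2)):
    reg(nm+' tab',w,(460,-110),(530,-50),97,120)
    reg(nm+' bar',w,(440,-200),(560,-140),76,105)
    reg(nm+' front',w,(390,240),(490,300),72,95)
    reg(nm+' lip',w,(420,25),(520,75),74,95)
P=W2.reshape(-1,3); P=P[(P[:,2]>48)&(P[:,2]<77)&(P[:,1]>75)&(P[:,1]<235)&(P[:,0]>400)&(P[:,0]<520)]
from scipy.optimize import least_squares
f=lambda x: np.hypot((P[:,0]-x[0]-x[1]*P[:,1])/np.sqrt(1+x[1]**2),P[:,2]-x[2])-28.5
r=least_squares(f,[477,-.15,44],loss='soft_l1',f_scale=2); print('scene tube',r.x,np.std(f(r.x)),len(P))
for nm,w in(('top',W),('scene',W2)):
    m=reg(nm+' tray',w,(560,-60),(780,240),14,30)
    c=w[m][:,:2].astype(np.float32); r=cv2.minAreaRect(c); print(r)
q=[ray('top',160+a/5.5,105+b/5.5,20) for a,b in [(80,90),(643,66),(655,410),(88,434)]]; print(np.round(q,1).tolist(),np.mean(q,0))
print(quatR(env.get_state()['tool_rot']).round(4))
E
```

```text
tab top px 35 [291.         219.62857143] [487.68106123 -76.20166109 109.58543083]
[488.44602241 -76.15093465 107.        ]
top tab 35 [487.7 -76.2 109.6] [[482.2, -83.2, 102.5], [494.5, -69.2, 112.3]]
top bar 187 [ 500.3 -164.4   90. ] [[465.3, -174.3, 83.6], [537.6, -154.6, 95.8]]
top front 175 [439.2 252.7  80.7] [[404.0, 241.1, 72.4], [475.2, 262.1, 86.5]]
top lip 160 [468.4  49.9  78.8] [[449.7, 36.8, 74.1], [490.0, 72.3, 84.3]]
scene tab 43 [486.2 -81.  107.8] [[481.5, -85.5, 97.6], [496.3, -72.9, 113.1]]
scene bar 149 [ 498.7 -168.8   90.1] [[464.3, -176.6, 78.1], [536.7, -158.9, 95.0]]
scene front 119 [437.3 249.9  80. ] [[402.4, 243.1, 72.3], [473.6, 260.3, 84.4]]
scene lip 99 [465.5  45.9  79.1] [[446.7, 34.3, 74.3], [487.3, 71.5, 83.7]]
scene tube [ 4.77948941e+02 -1.50645704e-01  4.47225160e+01] 1.9340143719903427 824
top tray 606 [693.  119.3  20.6] [[581.3, -38.1, 14.3], [771.6, 228.7, 26.9]]
((685.5242309570312, 99.29180908203125), (198.4497528076172, 269.6600341796875), 3.7745792865753174)
scene tray 706 [680.1 108.9  19.9] [[580.4, -40.6, 14.2], [774.6, 228.4, 27.1]]
((684.0014038085938, 97.95849609375), (201.5106964111328, 272.5939025878906), 4.054818630218506)
[[737.5, 225.7, 20.0], [754.6, -31.5, 20.0], [594.7, -41.2, 20.0], [578.5, 214.2, 20.0]] [666.321619    91.78534139  20.        ]
[[-5.000e-04 -8.979e-01  4.402e-01]
 [-8.000e-04  4.402e-01  8.979e-01]
 [-1.000e+00  1.000e-04 -9.000e-04]]
```

```bash
python3 -m handwheel '[0.054,-0.4725,-0.379,0.967,100, 0.054,-0.4725,-0.379,0.967,100, 0.054,-0.4725,-0.379,0.967,100, 0.054,-0.4725,-0.379,0.967,100, 0.054,-0.4725,-0.379,0.967,100, 0.054,-0.4725,-0.379,0.967,100, 0.054,-0.4725,-0.379,0.967,100, 0.054,-0.4725,-0.379,0.967,100, 0.054,-0.4725,-0.379,0.967,100, 0.054,-0.4725,-0.379,0.967,100, 0.054,-0.4725,-0.379,0.967,80, 0.054,-0.4725,-0.379,0.967,60]' 20
python3 - <<'E'
from h import *
s=env.get_state(); print({k:np.round(v,3).tolist() for k,v in s.items() if k!='joint_efforts'}); print(quatR(s['tool_rot']).round(3))
p,d=optics.snapshot('wrist'); cv2.imwrite('pics/w1.png',p[:,:,::-1]); np.save('w1.npy',d)
for q in [(488.5,-77,102),(502,-164.5,92)]: print(proj('wrist',q,s))
E
```

```text
t: 1.65
eef_pos: [488.0, -76.6, 249.6]
tool_rot: [0.705, -0.052, 0.706, 0.052]
force: [0.0, -0.2, -0.3]
width: 52.1
{'t': 1.65, 'joint_positions': [-0.304, 0.272, -0.328, 0.971, 0.0, 1.119], 'joint_vel': [0.021, -0.016, -0.009, -0.001, 0.001, -0.0], 'eef_pos': [488.027, -76.637, 249.577], 'tool_rot': [0.705, -0.052, 0.706, 0.052], 'force': [0.009, -0.188, -0.319], 'ft_torque': [0.045, 0.019, -0.004], 'width': 52.087}
[[-0.001 -0.147  0.989]
 [ 0.001  0.989  0.147]
 [-1.     0.001 -0.001]]
(np.float64(318.72718644885185), np.float64(211.40122460011236))
(np.float64(319.17052031610194), np.float64(298.78121566440814))
```

View pics/w1.png

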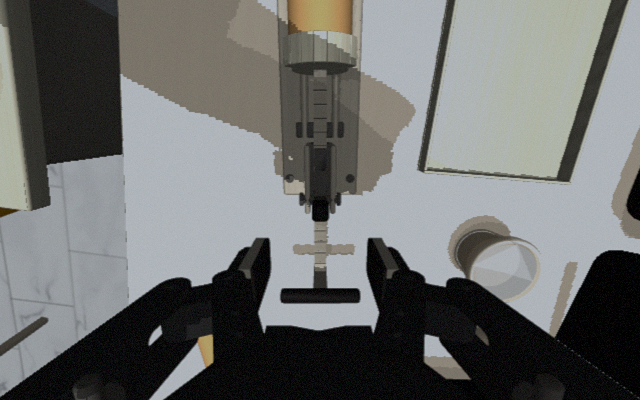

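The wrist view agrees with the projections. The tab is at about (320,208), the bar at (320,296), and the rod runs between the fingers. Next I descend and pinch the tab.

```bash
python3 -m handwheel '[0.045,0,0,0,60, 0.085,0,0,0,50, 0.093,0,0,0,45, 0.093,0,0,0,45, 0.093,0,0,0,10, 0.093,0,0,0,0, 0.093,0,0,0,0, 0.093,0,0,0,0]' 25
python3 - <<'E'
from h import *
s=env.get_state(); print(s['eef_pos'],s['force'],s['width'])
p,d=optics.snapshot('wrist'); cv2.imwrite('pics/w2.png',p[:,:,::-1])
E
```

```text
t: 2.7
eef_pos: [489.3, -77.0, 158.4]
tool_rot: [0.706, -0.053, 0.704, 0.052]
force: [-1.9, 0.6, 6.9]
width: 13.5
[489.2521128  -77.03608278 158.44344073] [-1.91273048  0.56523321  6.93448763] 13.479216401473375
```

View pics/w2.png

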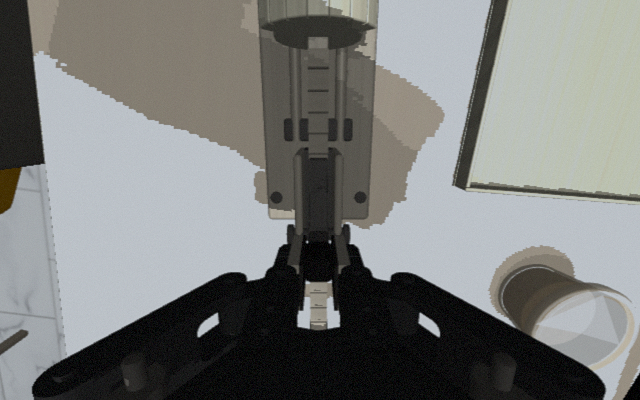

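```bash
python3 -m handwheel '[-0.001,-0.003,0,0,0, -0.001,-0.006,0,0,0, -0.0005,-0.009,0,0,0, 0,-0.011,0,0,0, 0.001,-0.014,0,0,0, 0.002,-0.017,0,0,0, 0.003,-0.019,0,0,0, 0.004,-0.021,0,0,0, 0.004,-0.021,0,0,0]' 25
python3 - <<'E'
from h import *
s=env.get_state(); print(s['eef_pos'],s['force'],s['width'])
p,d=optics.snapshot('wrist'); cv2.imwrite('pics/w3.png',p[:,:,::-1])
E
```

```text
t: 3.88
eef_pos: [492.2, -96.9, 153.9]
tool_rot: [0.706, -0.052, 0.704, 0.053]
force: [0.3, 4.7, 3.3]
width: 13.4
[492.15528925 -96.87447269 153.87095883] [0.31953468 4.7392592  3.27771897] 13.439222061956222
```

View pics/w3.png

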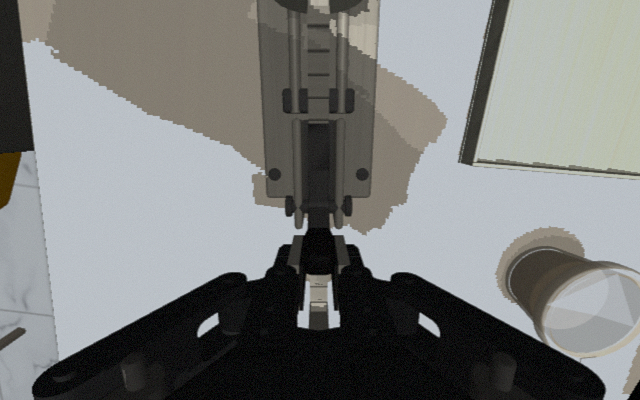

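```bash
python3 -m handwheel '[0.004,-0.021,0,0,30, 0.004,-0.021,0,0,35, -0.03,-0.021,0,0,40, -0.085,-0.05,0,-0.2,40, -0.085,-0.09,0,-1.57,40, -0.085,-0.09,0,-1.57,40, -0.085,-0.09,0,-1.57,40, -0.085,-0.09,0,-1.57,40, -0.085,-0.09,0,-1.57,40, -0.085,-0.09,0,-1.57,40, -0.085,-0.09,0,-1.57,40, -0.085,-0.09,0,-1.57,40]' 25
python3 - <<'E'
from h import *
s=env.get_state(); print(s['eef_pos'],s['force'],s['width'],s['joint_positions'].round(3)); print(quatR(s['tool_rot']).round(3))
for q in [(502,-164.8,92)]: print(proj('wrist',q,s))
p,d=optics.snapshot('wrist'); cv2.imwrite('pics/w4.png',p[:,:,::-1])
p,d=optics.snapshot('top'); cv2.imwrite('pics/t4.png',cv2.resize(p[180:270,230:350,::-1],None,fx=5,fy=5))
p,d=optics.snapshot('scene'); cv2.imwrite('pics/s4.png',cv2.resize(p[150:250,220:345,::-1],None,fx=5,fy=5,interpolation=2))
E
```

```text
t: 5.42
eef_pos: [504.9, -186.8, 238.2]
tool_rot: [-0.461, 0.536, -0.461, -0.536]
force: [0.1, -1.4, -0.6]
width: 34.3
[ 504.85110132 -186.79625258  238.19184536] [ 0.14132456 -1.43969011 -0.55552922] 34.31806038436908 [-0.49   0.361 -0.232  0.978 -0.    -0.641]
[[ 0.    -0.989 -0.15 ]
 [-0.    -0.15   0.989]
 [-1.    -0.    -0.   ]]
(np.float64(345.612980512112), np.float64(211.78560292632045))
```

View pics/w4.png

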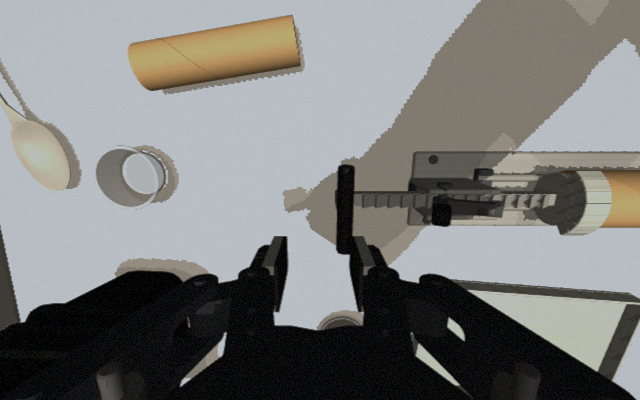

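View pics/s4.png

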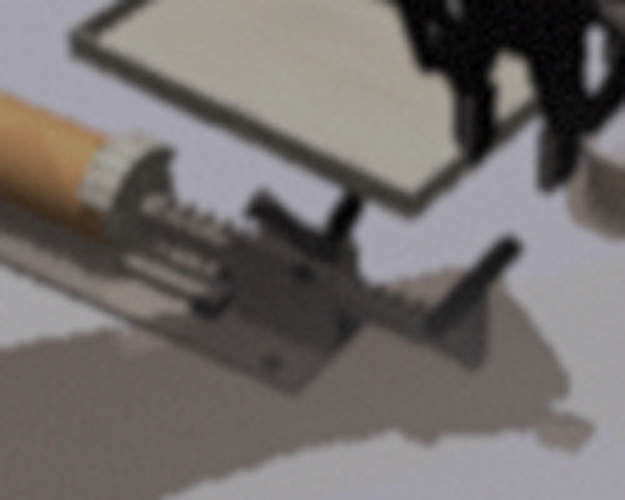

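The first release rows repeated the previous shift. Because each call starts from a fresh frame, the tab went slightly further back than planned. The scene view shows the pawl tilted and the tooth lifted, with the tab at wrist (441,213) and the bar at (345,210) as predicted. There is still about 30 mm of room for the front finger.

```bash
python3 - <<'E'
from h import *
s=env.get_state()
a=ray('wrist',441,213,100,s); b=ray('wrist',345,210,92,s); c=np.array([-.1485,.989,0]); print(a,b,(a-b)@c)
E
python3 -m handwheel '[0,0,0.022,0,40, 0.05,0,0.022,0,40, 0.09,0,0.022,0,40, 0.097,0,0.022,0,40, 0.097,0,0.022,0,40, 0.097,0,0.022,0,0, 0.097,0,0.022,0,0, 0.097,0,0.022,0,0, 0.097,0,0.022,0,0]' 40
python3 - <<'E'
from h import *
p,d=optics.snapshot('scene'); cv2.imwrite('pics/s5.png',cv2.resize(p[150:250,220:345,::-1],None,fx=5,fy=5,interpolation=2))
E
```

```text
[489.88377172 -91.83127666 100.        ] [ 500.66946594 -165.49025735   92.        ] 74.45040749366927
t: 6.7
eef_pos: [502.6, -165.3, 142.5]
tool_rot: [-0.462, 0.536, -0.462, -0.534]
force: [0.1, 1.1, 8.1]
width: 12.2
```

View pics/s5.png

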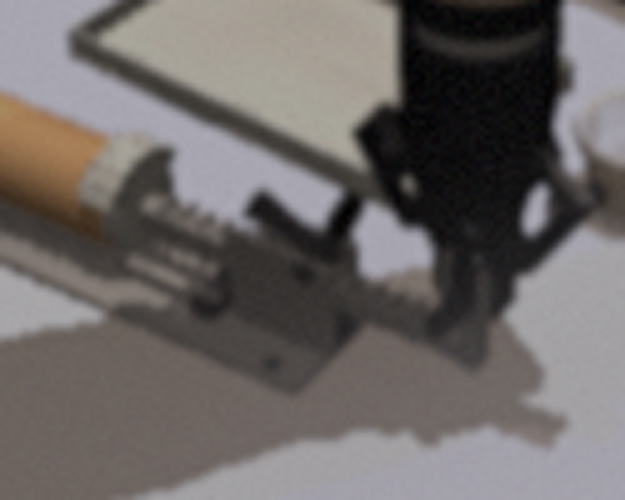

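```bash
python3 -m handwheel '[0.001,0,-0.004,0,0, 0.001,0,-0.012,0,0, 0.001,0,-0.022,0,0, 0.001,0,-0.032,0,0, 0.001,0,-0.042,0,0, 0.001,0,-0.048,0,0, 0.001,0,-0.050,0,0, 0.001,0,-0.051,0,0]' 40
python3 - <<'E'
from h import *
s=env.get_state(); print(s['eef_pos'],s['force'],s['width'])
E
```

```text
t: 7.75
eef_pos: [510.0, -214.6, 142.2]
tool_rot: [-0.463, 0.536, -0.461, -0.535]
force: [-1.9, 10.5, 19.6]
width: 12.3
[ 509.99699616 -214.60407607  142.182714  ] [-1.9365319  10.5140195  19.59930001] 12.32998852262818
```

```bash
python3 -m handwheel '[-0.002,0,-0.001,0,0, -0.002,0,-0.002,0,0, -0.002,0,-0.002,0,0]' 40
python3 - <<'E'
from h import *
s=env.get_state(); print(s['eef_pos'],s['force'],s['width'])
p,d=optics.snapshot('scene'); cv2.imwrite('pics/s6.png',cv2.resize(p[150:250,220:345,::-1],None,fx=5,fy=5,interpolation=2))
E
```

```text
t: 8.12
eef_pos: [509.9, -214.8, 142.5]
tool_rot: [0.463, -0.535, 0.46, 0.537]
force: [3.3, 14.4, 3.4]
width: 12.6
[ 509.90455094 -214.81516948  142.54267037] [ 3.32511684 14.38404472  3.36519437] 12.645494897279567
```

View pics/s6.png

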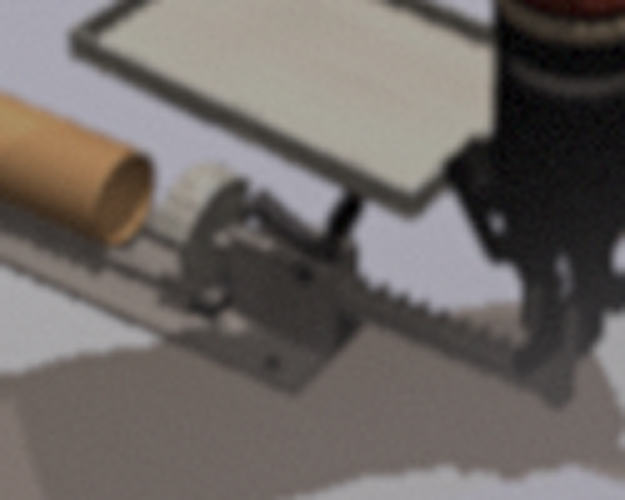

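The rod has reached its stop: it travelled 50 mm, and the last 1 mm of commanded pull moved it 0.2 mm while the force rose to 14 N. The scene view shows the cap clear of the tube's rear end. Now I release, rise, turn and go above the tube.

```bash
python3 -m handwheel '[0,0,0.001,0,30, 0,0,0.001,0,40, -0.003,0,0.001,0,40, -0.06,0,0.001,0,40, -0.108,0,0.06,0,60, -0.108,0,0.369,1.57,100, -0.108,0,0.369,1.57,100, -0.108,0,0.369,1.57,100, -0.108,0,0.369,1.57,100, -0.108,0,0.369,1.57,100, -0.108,0,0.369,1.57,100, -0.108,0,0.369,1.57,100]' 40
python3 -m handwheel '[0,0,0,0,100, 0,0,0,0,100, 0,0,0,0,100]'
python3 - <<'E'
from h import *
s=env.get_state(); print(s['eef_pos'],s['force'],s['width'],s['joint_positions'].round(3)); print(quatR(s['tool_rot']).round(3))
print(proj('wrist',(455,150,72.5),s))
p,d=optics.snapshot('wrist'); cv2.imwrite('pics/w7.png',p[:,:,::-1]); np.save('w7.npy',d)
p,d=optics.snapshot('top'); cv2.imwrite('pics/t7.png',p[:,:,::-1]); np.save('t7.npy',d)
E
```

```text
t: 9.68
eef_pos: [454.8, 149.9, 250.4]
tool_rot: [0.685, -0.176, 0.685, 0.176]
force: [-0.2, -0.5, 0.3]
width: 85.1
t: 10.05
eef_pos: [455.5, 147.1, 250.0]
tool_rot: [0.685, -0.177, 0.685, 0.177]
force: [-0.6, -0.4, 0.7]
width: 85.7
[455.47486266 147.12885158 249.96259167] [-0.59538415 -0.36210352  0.70719384] 85.70356217456532 [ 0.16   0.243 -0.367  0.96  -0.     1.223]
[[ 0.    -0.485  0.874]
 [-0.     0.874  0.485]
 [-1.    -0.     0.   ]]
(np.float64(319.1634181147365), np.float64(198.34279595984506))
```

View pics/w7.png

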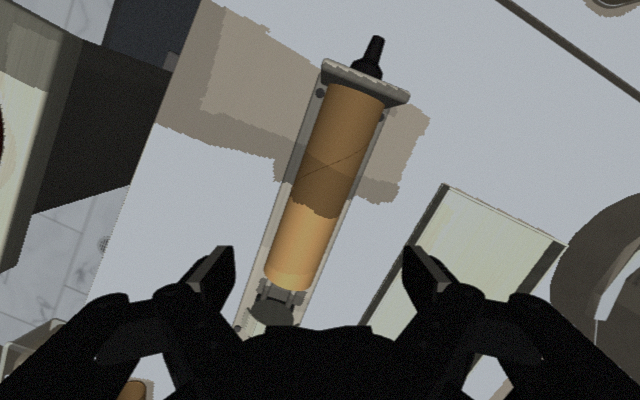

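View pics/t7.png

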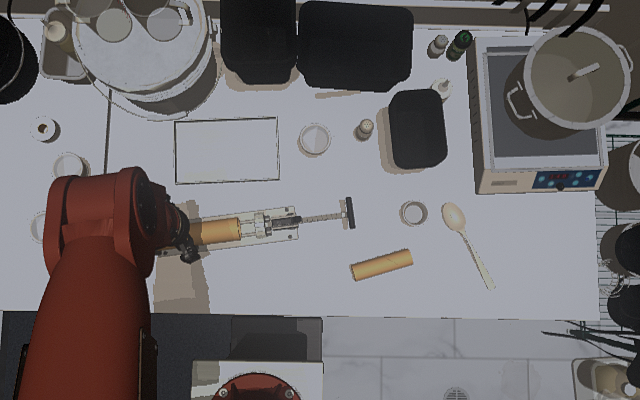

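```bash
python3 -m handwheel '[0,0,0,0.358,100, 0,0,0,0.358,100, 0,0,0,0.358,100, 0,0,0,0.358,100]'
python3 - <<'E'
from h import *
s=env.get_state(); print(s['eef_pos'],s['width']); Rm=quatR(s['tool_rot']);print(Rm.round(3))
p,d=optics.snapshot('wrist'); cv2.imwrite('pics/w8.png',p[:,:,::-1]); W=cloud('wrist',d,s)
hsv=cv2.cvtColor(p,cv2.COLOR_RGB2HSV); m=(hsv[...,0]>8)&(hsv[...,0]<25)&(hsv[...,1]>80)&(W[...,1]>0)&(W[...,2]>45)&(W[...,2]<85)
P=W[m]; print(len(P))
from scipy.optimize import least_squares
f=lambda x: np.hypot((P[:,0]-x[0]-x[1]*P[:,1])/np.sqrt(1+x[1]**2),P[:,2]-x[2])-28.5
r=least_squares(f,[477,-.15,44],loss='soft_l1',f_scale=2); print('tube',r.x,np.std(f(r.x)),np.degrees(np.arctan(r.x[1])))
top=P[P[:,2]>r.x[2]+20]; print('y range',np.percentile(top[:,1],[.5,1,99,99.5]))
E
```

```text
t: 10.65
eef_pos: [455.4, 147.6, 249.9]
tool_rot: [0.705, -0.054, 0.705, 0.054]
force: [1.2, 0.4, 0.6]
width: 85.3
[455.371001   147.55203442 249.89498533] 85.30680691457631
[[ 0.    -0.151  0.989]
 [ 0.     0.989  0.151]
 [-1.     0.     0.   ]]
11370
tube [ 4.78539557e+02 -1.53319390e-01  4.41622329e+01] 16.18834728675467 -8.716676447823092
y range [ 52.71904226  54.07183657 245.7848803  246.85847449]
```

View pics/w8.png

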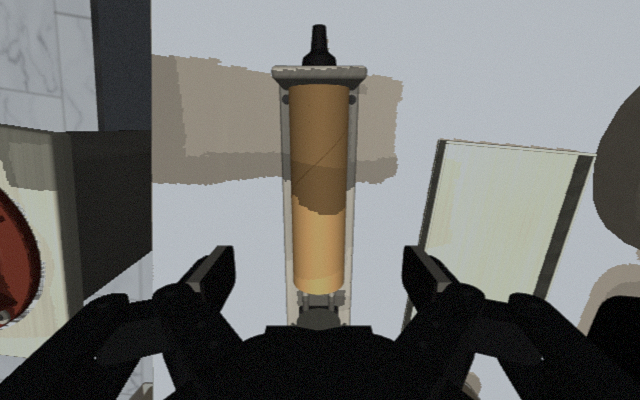

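```bash
python3 -m handwheel '[0.05,0.002,0,0,100, 0.1,0.002,0,0,100, 0.14,0.002,0,0,100, 0.153,0.002,0,0,100, 0.153,0.002,0,0,100, 0.153,0.002,0,0,60, 0.153,0.002,0,0,30, 0.153,0.002,0,0,30, 0.153,0.002,0,0,30, 0.153,0.002,0,0,30]' 20
python3 - <<'E'
from h import *
s=env.get_state(); print(s['eef_pos'],s['force'],s['width'])
p,d=optics.snapshot('scene'); cv2.imwrite('pics/s9.png',cv2.resize(p[130:250,150:345,::-1],None,fx=4,fy=4,interpolation=2))
E
```

```text
t: 11.95
eef_pos: [455.2, 149.7, 98.3]
tool_rot: [0.706, -0.052, 0.705, 0.052]
force: [-3.4, -0.3, 9.4]
width: 55.6
[455.20594542 149.70829538  98.30975431] [-3.44994559 -0.32536846  9.449403  ] 55.61617159578415
```

View pics/s9.png

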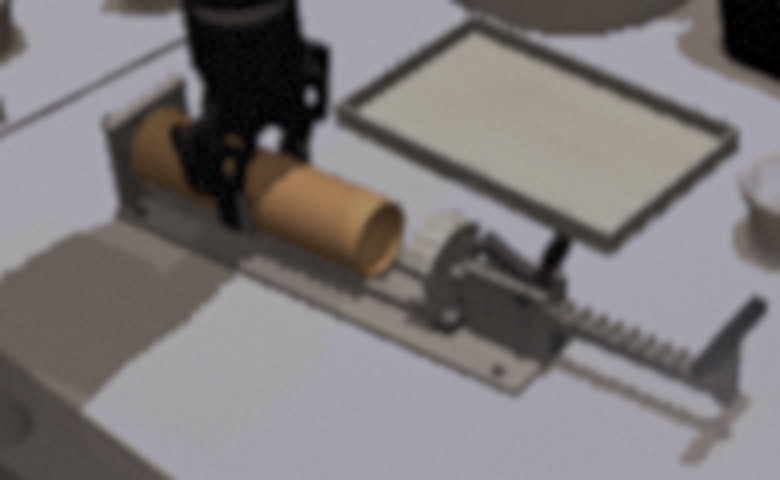

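The jaws stopped at 55.6 mm on the tube. The scene view shows a finger on each side at mid-tube, with the rod still drawn back and the pawl up. Now I lift.

```bash
python3 -m handwheel '[-0.01,0,0,0,30, -0.025,0,0,0,30, -0.05,0,0,0,30, -0.08,0,0,0,30, -0.112,0,0,0,30, -0.112,0,0,0,30]' 20
python3 - <<'E'
from h import *
p,d=optics.snapshot('scene'); cv2.imwrite('pics/s10.png',cv2.resize(p[80:250,100:345,::-1],None,fx=3,fy=3,interpolation=2))
E
```

```text
t: 12.75
eef_pos: [456.7, 149.9, 211.9]
tool_rot: [0.707, -0.052, 0.703, 0.052]
force: [0.3, 0.2, -1.5]
width: 55.3
```

View pics/s10.png

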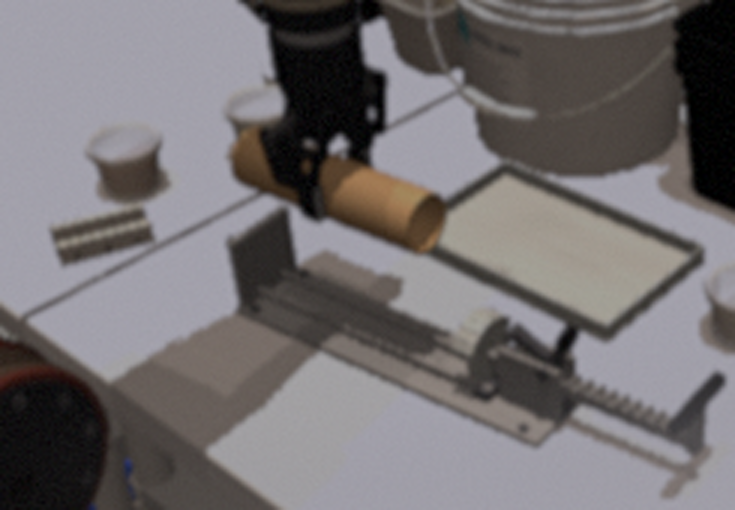

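```bash
python3 -m handwheel '[0,-0.006,0.012,0,30, 0,-0.018,0.04,0.02,30, 0,-0.034,0.075,0.04,30, 0,-0.05,0.11,0.06,30, 0,-0.066,0.145,0.08,30, 0,-0.080,0.175,0.082,30, 0,-0.086,0.19,0.082,30, 0,-0.088,0.193,0.082,30, 0,-0.088,0.193,0.082,30, 0,-0.088,0.193,0.082,30]' 20
python3 - <<'E'
from h import *
s=env.get_state(); print(s['eef_pos'],s['width']); Rm=quatR(s['tool_rot']);print(Rm.round(3))
p,d=optics.snapshot('wrist'); cv2.imwrite('pics/w11.png',p[:,:,::-1])
p,d=optics.snapshot('scene'); cv2.imwrite('pics/s11.png',cv2.resize(p[60:250,150:345,::-1],None,fx=3,fy=3,interpolation=2))
W=cloud('scene',d); hsv=cv2.cvtColor(p,cv2.COLOR_RGB2HSV); m=(hsv[...,0]>8)&(hsv[...,0]<25)&(hsv[...,1]>80)&(W[...,2]>90); P=W[m]; print(len(P),np.nanpercentile(P,[2,50,98],axis=0))
E
```

```text
t: 14.05
eef_pos: [658.2, 91.2, 208.7]
tool_rot: [0.706, -0.023, 0.707, 0.023]
force: [-0.0, 0.5, -1.4]
width: 55.0
[658.21708709  91.19453726 208.716826  ] 55.01089309778091
[[-0.001 -0.066  0.998]
 [ 0.     0.998  0.066]
 [-1.     0.    -0.001]]
6834 [[ -61.52293824 -232.38303642  120.29365946]
 [ 124.09834992  147.78341502  385.11145405]
 [ 986.12539801  200.66293863  574.92870489]]
```

View pics/w11.png

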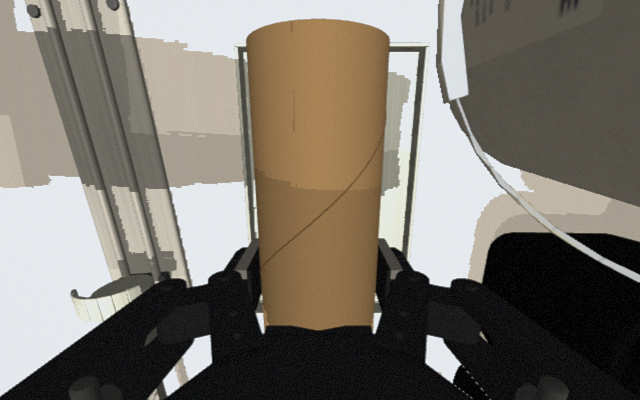

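View pics/s11.png

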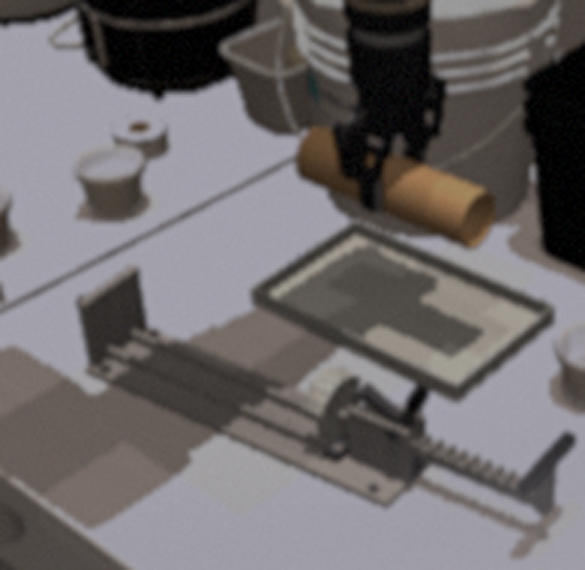

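```bash
python3 -m handwheel '[0.01,0,0.002,0,30, 0.035,0,0.002,0,30, 0.065,0,0.002,0,30, 0.09,0,0.002,0,30, 0.105,0,0.002,0,30, 0.112,0,0.002,0,30, 0.115,0,0.002,0,30, 0.117,0,0.002,0,30]' 20
python3 - <<'E'
from h import *
s=env.get_state(); print(s['eef_pos'],s['force'],s['width'])
p,d=optics.snapshot('scene'); cv2.imwrite('pics/s12.png',cv2.resize(p[110:220,210:345,::-1],None,fx=5,fy=5,interpolation=2))
E
```

```text
t: 15.15
eef_pos: [661.4, 91.1, 92.6]
tool_rot: [0.707, -0.023, 0.706, 0.023]
force: [1.2, -0.3, -1.5]
width: 54.9
[661.3688641   91.11965633  92.5516346 ] [ 1.24010561 -0.31805348 -1.51213074] 54.87867545104686
```

View pics/s12.png

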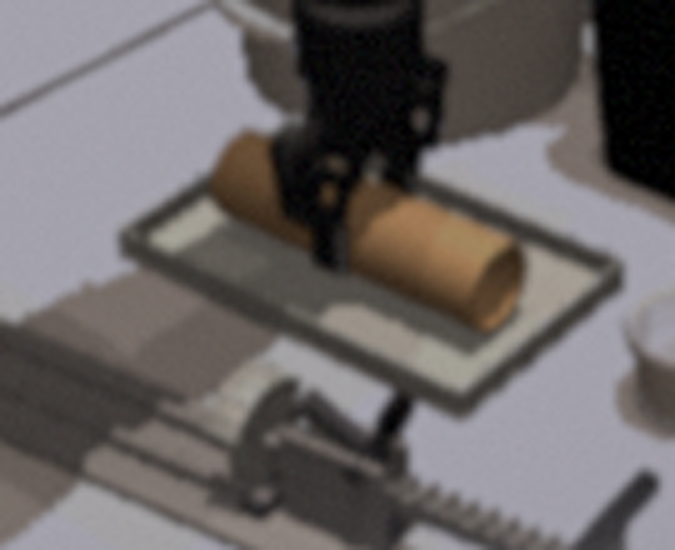

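Expected contact is at a TCP height of about 85, so I go down in 1 to 2 mm steps and watch the force.

```bash
python3 -m handwheel '[0.002,0,0,0,30, 0.004,0,0,0,30, 0.005,0,0,0,30, 0.005,0,0,0,30]' 20
python3 -m handwheel '[0.001,0,0,0,30, 0.001,0,0,0,30]' 20; python3 -m handwheel '[0.001,0,0,0,30, 0.001,0,0,0,30]' 20
```

```text
t: 15.7
eef_pos: [660.8, 91.1, 86.8]
tool_rot: [0.707, -0.023, 0.707, 0.023]
force: [0.1, -0.0, -0.4]
width: 54.7
t: 15.95
eef_pos: [660.8, 91.1, 85.9]
tool_rot: [0.707, -0.023, 0.707, 0.023]
force: [0.1, -0.5, -1.0]
width: 55.0
t: 16.2
eef_pos: [661.0, 91.1, 85.1]
tool_rot: [0.707, -0.023, 0.707, 0.023]
force: [-0.8, 0.5, 1.7]
width: 55.0
```

```bash
python3 -m handwheel '[0.0005,0,0,0,30, 0.001,0,0,0,30, 0.001,0,0,0,30]' 20
```

```text
t: 16.58
eef_pos: [661.0, 91.1, 85.0]
tool_rot: [0.707, -0.023, 0.706, 0.023]
force: [-4.0, -0.5, 10.0]
width: 54.8
```

Contact is confirmed: the force is 10 N and the descent stopped. I ease off about 1 mm, open slowly and rise.

```bash
python3 -m handwheel '[-0.001,0,0,0,30, -0.001,0,0,0,64, -0.001,0,0,0,67, -0.001,0,0,0,70, -0.001,0,0,0,76, -0.001,0,0,0,85, -0.001,0,0,0,95, -0.001,0,0,0,95, -0.001,0,0,0,95]' 20
python3 - <<'E'
from h import *
s=env.get_state(); print(s['eef_pos'],s['force'],s['width'])
p,d=optics.snapshot('wrist'); cv2.imwrite('pics/w13.png',p[:,:,::-1])
E
```

```text
t: 17.7
eef_pos: [660.8, 91.1, 84.9]
tool_rot: [0.707, -0.023, 0.707, 0.023]
force: [0.0, -0.0, -1.0]
width: 81.0
[660.84644173  91.11051272  84.89217405] [ 0.02517606 -0.02665319 -1.02021875] 81.04976295000138
```

View pics/w13.png

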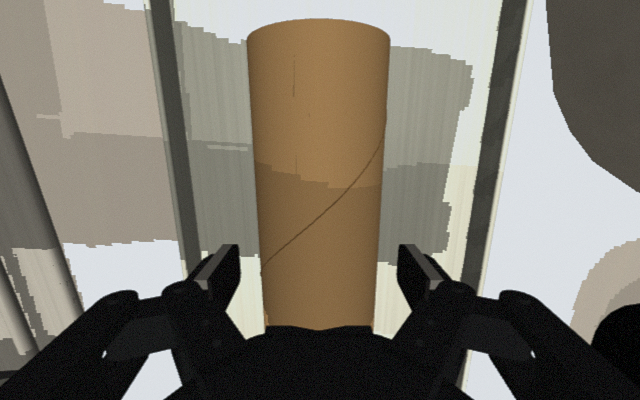

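The tube lies between the open jaws without touching either pad. The walls, at columns 165 and 490, are clear of the fingers. I rise straight up and back away, then check.

```bash
python3 -m handwheel '[-0.01,0,0,0,95, -0.04,0,0,0,95, -0.09,0,0,0,95, -0.15,0,0,0,95, -0.2,0,0,0,95, -0.2,0.05,-0.1,0,95, -0.2,0.1,-0.25,0,95, -0.2,0.1,-0.3,0,95, -0.2,0.1,-0.3,0,95, -0.2,0.1,-0.3,0,95, -0.2,0.1,-0.3,0,95, -0.2,0.1,-0.3,0,95]' 20
python3 - <<'E'
from h import *
s=env.get_state(); print(s['eef_pos'],s['force'])
for n in('scene','top'):
    p,d=optics.snapshot(n); cv2.imwrite(f'pics/{n}14.png',p[:,:,::-1]); W=cloud(n,d); hsv=cv2.cvtColor(p,cv2.COLOR_RGB2HSV)
    m=(hsv[...,0]>8)&(hsv[...,0]<25)&(hsv[...,1]>80)&(W[...,0]>560)&(W[...,0]<760)&(W[...,1]>-60)&(W[...,1]<240); P=W[m]; print(n,len(P),np.nanpercentile(P,[2,50,98],axis=0).round(1).tolist())
    m=(W[...,0]>450)&(W[...,0]<570)&(W[...,1]>-240)&(W[...,1]<-185)&(W[...,2]>76)&(W[...,2]<105); print('bar',m.sum(),np.nanmedian(W[m],0))
E
```

```text
t: 19.25
eef_pos: [355.5, 171.5, 285.9]
tool_rot: [0.708, -0.023, 0.706, 0.024]
force: [0.9, -0.1, 0.6]
width: 81.3
[355.45444632 171.46165678 285.85420155] [ 0.87455004 -0.12840413  0.63438172]
scene 1128 [[628.3, -8.4, 8.4], [643.9, 71.0, 48.7], [689.6, 179.9, 62.0]]
bar 154 [ 505.13309193 -217.75996169   90.45206624]
top 1738 [[631.8, -5.0, 38.2], [656.5, 89.8, 54.6], [687.2, 184.2, 61.7]]
bar 187 [ 508.69315433 -213.55818983   90.09926928]
```

View pics/scene14.png

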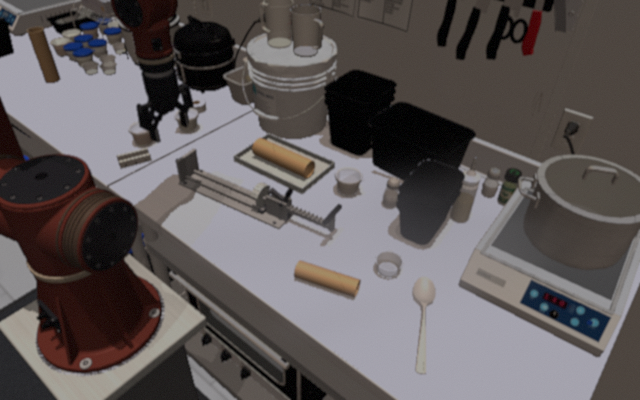

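View pics/top14.png

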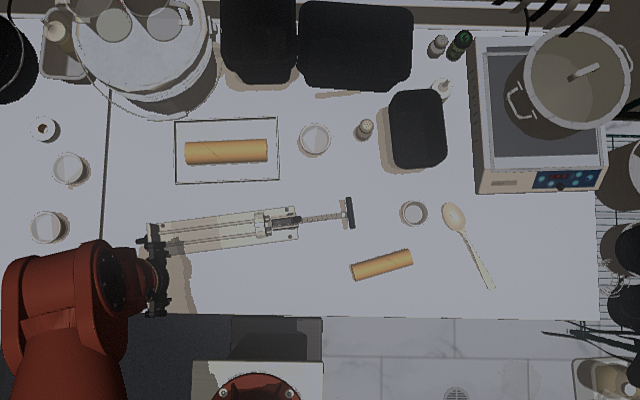

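```bash
python3 - <<'E'
from h import *
s=env.get_state(); print(s['t'],s['joint_vel'].round(3)); print(env.hand_in())
E
```

```text
19.35 [-0.007  0.017 -0.     0.001 -0.     0.001]
the job is handed in; nothing more can be done
None
```

The job is done and handed in at t = 19.4 s: the empty tube lies flat in the tray, the rod is drawn back to its stop, and the pawl was left up. I swung the pawl clear first, then drew the rod back by its crossbar. Then I lifted the larger tube out and lowered it into the tray in about 1 mm steps until it touched (10 N reading).

Last checks:
- **Rod:** the top camera shows the crossbar moved 49.9 mm, and the force rose to 14 N at the end of the draw, which fits the 50 mm stop.
- **Tube:** it lies within the tray walls, about aligned with the tray's long side. Its top is at about 61 mm, close to the expected 60 mm.
- **Other things:** compared by eye with the first pictures, the standing items look unmoved. The gripper is open and about 200 mm above the work surface, touching nothing.

Not quite as planned:
- **Pawl:** I repeated a shift by mistake while letting go of the tab, so the pawl may have swung slightly further back than intended. A rough wrist-view estimate puts the tab about 16 mm back, some 0.4 rad. I did not measure the angle again afterwards.
- **Cameras:** the top and scene cameras disagree by about 4–5 mm on the crossbar's position. That is more than the stated 2 mm calibration, and I relied on the top and wrist views.

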